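# Lock the controller box cover with its quarter-turn stud

### The job

Lock the cover of the grey controller box: take the orange key from its wooden stand, set its blade in the slot of the brass stud, press the stud down and turn it clockwise with the key until it drops into its catch and stays there. Then put the key back upright in its stand, collar down on the wood, and let go. Press and turn only as hard as needed (more than 25 N of blade on stud, pressing and turning together, would damage it), do not touch the stud with the fingers, and leave the things around undisturbed.

Things in the scene. Friction and masses are not known exactly. Their poses are not given: they have to be found in the camera images.
- box: Grey controller box, fixed to the desk, 150 x 110 x 40 mm, flat grey cover on top with five dark vent bars. Origin at the centre of its underside, z up; the stud's axis stands at x = -35 mm, y = 0 of this frame. A dark ring (outside 50 mm, inside 40 mm, 5 mm high) lies round the stud on the cover.
- stud_slot (a point): Centre of the top of the brass stud's head (36 mm in diameter), in the mouth of its slot; 60 mm above the desk at the start and 20 mm above the cover; sinks and turns with the stud. x runs along the slot, z up. The slot is 24 mm long, 5.5 mm wide, 6 mm deep, closed at both ends, its long lips bevelled to 9 mm wide.
- stud (a joint): Turn of the stud: 0 at the start (slot in line with white dots), growing clockwise from above. The catch begins at 0.96 to 1.30 rad (differs each time, cannot be seen; near the green dots), a hard stop 0.2 rad further. Turned that far and eased off, the stud springs up 3.5 mm into the catch and stays; it cannot then turn back.
- key_grip (a point): Centre of the key's orange paddle, 44 mm along x, 16 thick along y, 32 tall along z; 64 mm above the blade's tip. Below the paddle: neck 14 mm thick, 10 long; collar 32 mm wide, its underside 30 mm below this point; shank 21 mm thick, 24 long; blade in line with the paddle, 20 mm wide along x, 3.6 thick, 10 long (last 2 mm: 18 x 3). About 100 g, stands loosely in the stand.
- stand_hole (a point): Centre of the mouth of the hole in the key's wooden stand, a fixed block 64 x 64 x 44 mm; 44 mm above the desk, z up. The hole is 25 mm wide, bevelled, and goes through. The key hangs in it by its collar, key_grip 30 mm above this point, at any yaw.
- cup: Clear measuring cup, 70 mm wide, 47 mm high, loose bystander; origin at the centre of its underside.
- reagent: Small amber bottle with a white cap, 33 mm wide, 69 mm high, loose bystander; origin at the centre of its underside.
- battery: Green and yellow battery, 15 x 50 x 15 mm, lying loose; bystander; origin at the centre of its underside.
- tape: Tan roll of tape, 100 mm across, 25 mm high, lying loose; bystander; origin at the centre of its underside.
- stud_axis (a point): Fixed point on the stud's axis at the cover's top, z up. The sprung stud takes 4 N to start sinking and 0.3 N more per mm. Unpressed it has up to 0.4 rad of play; it turns further only after sinking 4 to 14.6 mm (differs each time, cannot be seen; 8.5 N always suffices); a hard bottom comes 1 mm below that. Let go before it is caught, a weak spring (below 0.04 N m) turns it back.
There are look-alikes about, which are no part of the job. There is more than one size of the part that bears key_grip; the job needs the middle-sized.

How it is judged:
By the outcome, as a careful person would: the job done as asked, in the order asked, and still so for the second after the job is handed in, with the robot touching nothing.
It also fails if it takes over 69 s, if anything falls off the work surface, if the arm or the gripper's body presses on something with over 40 N, if the wrist force passes 120 N, or if a joint passes its speed limit or range.

### The arm

A 6-joint arm with a two-finger parallel gripper is mounted at the origin on a cart in front of the work surface, level with it; the furniture and walls round the work are solid. World frame = base frame: x ahead of the robot, y to its left, z up, the work surface at z = 0. Lengths are in mm, angles in degrees, forces in N, time in s.
With the tool pointing down it reaches from about 300 to 775 mm from the base axis. Payload 14.6 kg.
Tool frame: the origin (TCP) lies midway between the tips of the shut fingers; the grasp point (between the pads) lies 19 mm behind it (env.pinch_z is the distance from the TCP to the grasp point, in mm); z points along the fingers, y is the line along which they close (so a half turn about z gives the same grasp; the last joint's range is limited). The gripper opens to 94 mm and grips with 3 to 60 N. Pads are 16 mm wide; open, the fingers measure 119 mm over their backs; the gripper's body (75 mm by 177 mm) begins 78 mm behind the grasp point.
Start: joints at [59.782, 17.183, 87.147, -0, 75.671, -3.816], TCP at [244.561, 492.624, 170.146] pointing down, gripper open.
Joint ranges: [-173.82, 173.82], [-45.26, 126.66], [13.44, 144.39], [-59.66, 239.66], [0, 175.72], [-146.38, 146.38]. Speed limits (degrees/s): [127.2, 127.2, 147.25, 180, 180, 180].

### API

Orientations are given as [roll, pitch, yaw] about the fixed x, y, z axes, in that order (R = Rz(yaw) Ry(pitch) Rx(roll)).
In Python, from bench import env, capture, job gives the robot as it stands. The module is installed in compiled form; this text tells all that it offers.
- The arm moves only by the tool move_arm, never from a script. Its argument "moves" is text: rows parted by semicolons, each of 6 numbers parted by spaces: the shift along the tool's x, y, z scaled (see below), then the turn, a rotation vector about the tool's x, y, z scaled (see below). In form: tx ty tz ax ay az; .... A call has 1 to 12 rows; each row is the pose to reach, as a shift and turn from the pose commanded when the call began, along the tool's axes at that moment; what a row does not reach only later rows make up. The controller multiplies each number of a shift by 0.25 m and each number of a turn by pi/2 rad. A row lasts 1/10 s, in which the tool goes at most 50 mm and 8.59 degrees, less where a joint would pass 70% of its speed; a pose out of reach is approached as far as the arm can. A call with a number of a shift or a turn outside -1 to 1 is refused whole. A call with a gripper value outside its range is refused whole. "fingers" is the gripper command: -1 is fully open, 1 is shut, values between are in proportion, set as the call begins (left out, the last holds). The fingers move at their own pace and stop on an object; the grip force is fixed at half the most. Time passes only in rows, so rows that repeat a pose let the fingers close. It gives the time, the measured TCP pose, the force, the opening and the grip force at its end, in the units of the state.
- env.get_obs(): the state, without advancing time (a new reading comes with each control period).
- capture(name): name is "side" or "top" or "wrist"; returns a dict with "color" (480x640x3 uint8, red, green, blue), "fx", "fy", "cx", "cy" (pixels), "pose" (4x4, takes a point from camera to world coordinates); the wrist camera has in their place "tool_from_camera" (4x4, takes a point from camera to tool coordinates, whose origin is the TCP and whose axes are the flange's). Camera axes: x right, y down, z forward; pixel columns grow to the right and rows downward; lengths in mm; the calibration is good to about 2 mm. A picture is of the moment at which its call begins: read the wrist's pose just before it. There is no depth.
- job.job_done(): hands the job in; it is judged then, once.
The state is a dict: "time_s": time; "joint_positions": joint angles; "qd": joint speeds; "effort": joint torques, N m; "eef_pos": TCP position; "eef_rot": TCP orientation; "force": force on the tool from outside, world axes, zero at the start; "moment": the same for the moment, N m; "finger_gap": finger opening in mm; "grasp_force": force on a finger pad.
Only numpy, scipy, OpenCV 4.12 (cv2) and the standard library are available. Lean on these libraries where they do the work, as an engineer would, in place of code of your own. Each camera call takes 0.05 s, during which the arm holds its last target. There are 200 camera calls.

## Working session

There is one attempt and no reset: what is moved stays moved. The work goes in short steps, Python scripts to look and compute and a tool call to move; the robot and the scene stay as the last step left them, time stands still between calls to the robot, and variables do not carry over. Pictures are saved under pics/ and viewed, at most 10 in all, crops included, and the job is handed in when it is done.

Besides the shell and the picture viewer there is one more tool, called after "Emit:" as name(argument=value, ...) on one line, values as JSON. move_arm: Moves the arm, as the interface text tells. Its arguments: {"type":"object","properties":{"moves":{"type":"string"},"fingers":{"type":"number"}},"required":["moves"]}

```bash
mkdir -p pics; ls; cat > h.py <<'E'
import numpy as np, cv2
from bench import env, capture, job
from scipy.spatial.transform import Rotation as R
def snap(n,f):
    o=env.get_obs(); c=capture(n); cv2.imwrite('pics/'+f,c['color'][:,:,::-1])
    return o,c
def tool(o):
    T=np.eye(4); T[:3,:3]=R.from_euler('xyz',o['eef_rot'],degrees=True).as_matrix(); T[:3,3]=o['eef_pos']; return T
def cam(o,c): return c['pose'] if 'pose' in c else tool(o)@c['tool_from_camera']
def px(P,c,u,v,z):
    d=P[:3,:3]@np.array([(u-c['cx'])/c['fx'],(v-c['cy'])/c['fy'],1]); p=P[:3,3]; return p+d*(z-p[2])/d[2]
def proj(P,c,X):
    q=np.linalg.inv(P)@np.append(X,1); return c['fx']*q[0]/q[2]+c['cx'],c['fy']*q[1]/q[2]+c['cy']
E
python3 - <<'E'
from h import *
o,c=snap('top','top.png'); print(o); print({k:v for k,v in c.items() if k!='color'})
o,c=snap('side','side.png');print(c['pose'],c['fx'])
np.set_printoptions(suppress=True)
o,c=snap('wrist','wrist.png');print(c['tool_from_camera'],c['fx'])
E
```

```text
pics
{'time_s': 0.0, 'joint_positions': array([ 5.97826278e+01,  1.72160771e+01,  8.71807875e+01, -1.90057944e-04,
        7.56712461e+01, -3.81506862e+00]), 'qd': array([-0.04449583, -0.01084493, -0.03020675,  0.00198848,  0.01242076,
        0.00494397]), 'effort': array([ 3.82253011e-04, -5.31804121e+01, -3.52742600e+01,  7.09018693e-02,
        2.43693794e-02, -1.24414046e-04]), 'eef_pos': array([244.40762003, 492.36231673, 169.57847024]), 'eef_rot': array([-1.79932028e+02, -4.34815424e-03,  1.53597741e+02]), 'force': array([-0.082823  ,  0.42266736,  0.12739873]), 'moment': array([-0.04898346,  0.0416655 ,  0.01099922]), 'grasp_force': 0.0, 'finger_gap': 93.92682639425516}
{'fx': 600.3103347845646, 'fy': 600.3103347845646, 'cx': 317.76139777103265, 'cy': 239.71507748855043, 'pose': array([[ 1.06223081e-02, -9.89334022e-01,  1.45276836e-01,
         3.19465798e+02],
       [-9.99941530e-01, -1.02152836e-02,  3.54742991e-03,
        -1.99930279e+01],
       [-2.02554903e-03, -1.45306023e-01, -9.89384686e-01,
         1.36310415e+03],
       [ 0.00000000e+00,  0.00000000e+00,  0.00000000e+00,
         1.00000000e+00]])}
[[-9.04219084e-01 -1.71218753e-01  3.91244153e-01 -9.89132449e+01]
 [-4.27055106e-01  3.55140118e-01 -8.31564449e-01  1.36685086e+03]
 [ 3.43293305e-03 -9.18999258e-01 -3.94244315e-01  7.28364534e+02]
 [ 0.00000000e+00  0.00000000e+00  0.00000000e+00  1.00000000e+00]] 605.3816712293881
[[   0.00022158   -0.97242924   -0.23319804   67.18951912]
 [   0.99999981    0.00035152   -0.00051564   -0.05345664]
 [   0.0005834    -0.23319788    0.97242913 -214.3431771 ]
 [   0.            0.            0.            1.        ]] 390.8500942373042
```

View pics/top.png

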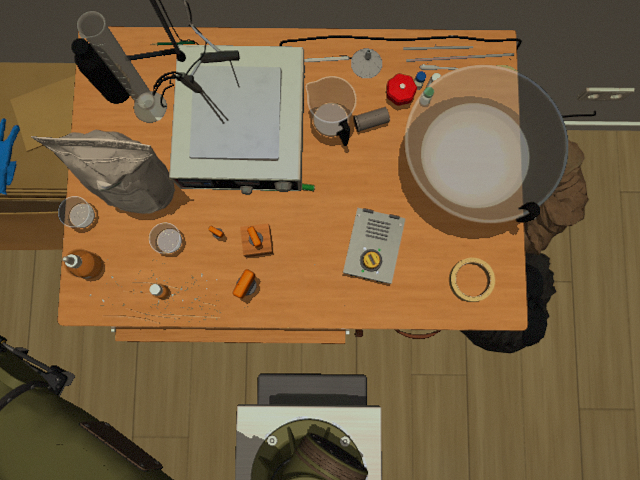

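View pics/side.png

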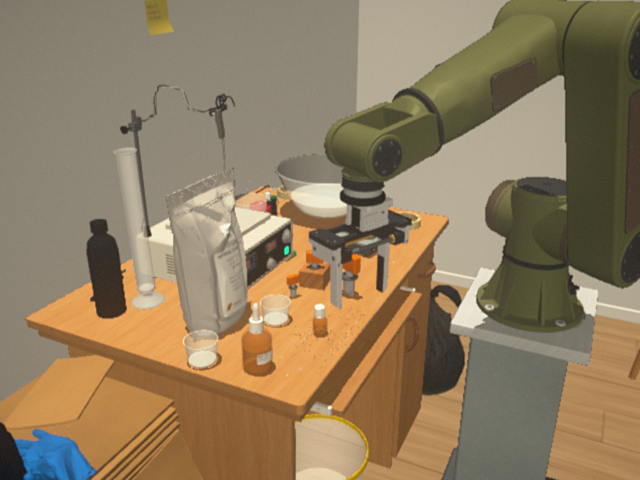

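Top view: three orange keys: small at (216,232), one in the wooden stand at (255,238), and a large one at (244,284). The grey box is at (373,246) with its stud at (371,260). The battery is at about (305,188), tape at (472,280), reagent at (158,290). I'll crop in close to confirm the choice of key.

```bash
python3 - <<'E'
from h import *
im=cv2.imread('pics/top.png')
a=cv2.resize(im[210:310,195:295],None,fx=4,fy=4,interpolation=cv2.INTER_CUBIC)
b=cv2.resize(im[200:300,330:430],None,fx=4,fy=4,interpolation=cv2.INTER_CUBIC)
cv2.imwrite('pics/crop.png',np.hstack([a,b]))
o,c=env.get_obs(),capture('top');P=cam(o,c)
for n,u,v,z in [('key',255,237,90),('stand',257,241,44),('stud',371,260,60),('small',216,232,30),('big',244,284,40)]: print(n,px(P,c,u,v,z))
E
```

```text
key [510.89954662 119.27445897  90.        ]
stand [508.88011249 119.63241614  44.        ]
stud [ 467.25768996 -131.99827875   60.        ]
small [530.38992148 213.87821602  30.        ]
big [413.40450352 146.29072261  40.        ]
```

View pics/crop.png

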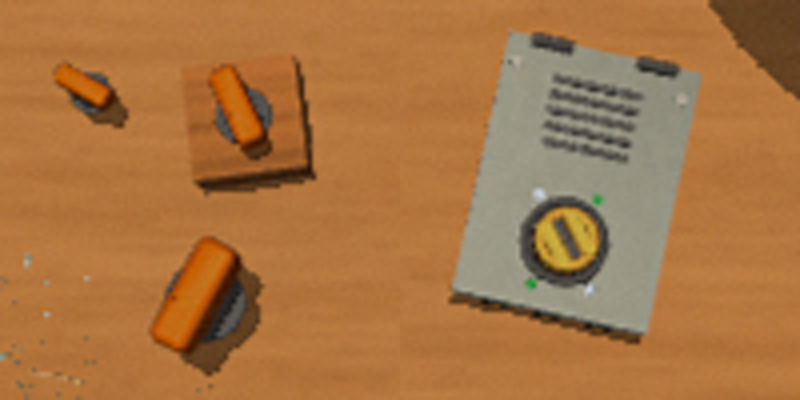

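The crop confirms it. The key in the stand is the middle-sized one, with its paddle at about 22° yaw. The slot lines up with the white dots at about 27°, and the green dots lie clockwise from there. Next I'll move to above the key by a waypoint that stays clear of the bag.

```bash
cat >> h.py <<'E'
def go(x,y,z,yaw,level=True):
    o=env.get_obs();T=tool(o);d=T[:3,:3].T@(np.array([x,y,z])-T[:3,3])/250
    w=(R.from_matrix(T[:3,:3]).inv()*R.from_euler('xyz',[180,0,yaw],degrees=True)).as_rotvec()/(np.pi/2)
    print(np.round(d,4),np.round(w,4))
E
python3 - <<'E'
from h import *
go(330,200,200,-158);go(505,121,200,-158)
E
```

```text
[-0.8267 -0.8958 -0.1202] [-4.000e-04 -2.000e-04 -5.378e-01]
[-1.5942 -0.8676 -0.1202] [-4.000e-04 -2.000e-04 -5.378e-01]
```

Emit:
move_arm(moves="-0.827 -0.896 -0.12 0 0 -0.538; -0.827 -0.896 -0.12 0 0 -0.538; -0.827 -0.896 -0.12 0 0 -0.538; -0.827 -0.896 -0.12 0 0 -0.538; -0.827 -0.896 -0.12 0 0 -0.538; -0.827 -0.896 -0.12 0 0 -0.538; -0.827 -0.896 -0.12 0 0 -0.538; -0.827 -0.896 -0.12 0 0 -0.538; -0.827 -0.896 -0.12 0 0 -0.538; -0.827 -0.896 -0.12 0 0 -0.538", fingers=-1)

```text
time_s: 1.2
eef_pos: [329.9, 200.7, 200.0]
eef_rot: [180.0, -0.0, -158.0]
force: [-0.6, 0.6, -0.4]
finger_gap: 93.8
grasp_force: 0.0
```

```bash
python3 - <<'E'
from h import *
print(env.get_obs()['eef_pos'],env.get_obs()['eef_rot'])
go(507,121,180,-158)
E
```

```text
[329.92732723 200.70790913 199.99548914] [ 1.79992802e+02 -1.58243309e-02 -1.57974393e+02]
[-0.5371 -0.5612  0.0798] [ 0.0001 -0.0002  0.0003]
```

Emit:
move_arm(moves="-0.537 -0.561 0.08 0 0 0; -0.537 -0.561 0.08 0 0 0; -0.537 -0.561 0.08 0 0 0; -0.537 -0.561 0.08 0 0 0; -0.537 -0.561 0.08 0 0 0; -0.537 -0.561 0.08 0 0 0; -0.537 -0.561 0.08 0 0 0")

```text
time_s: 1.9
eef_pos: [506.4, 121.5, 180.1]
eef_rot: [180.0, -0.0, -157.9]
force: [0.5, 0.3, 0.4]
finger_gap: 93.9
grasp_force: 0.0
```

```bash
python3 - <<'E'
from h import *
o,c=snap('wrist','w1.png');print(o['eef_pos'],o['eef_rot'])
np.savez('w1.npz',P=cam(o,c))
E
```

```text
[506.43807875 121.54140379 180.12011826] [ 1.79988457e+02 -1.61967362e-02 -1.57900636e+02]
```

View pics/w1.png

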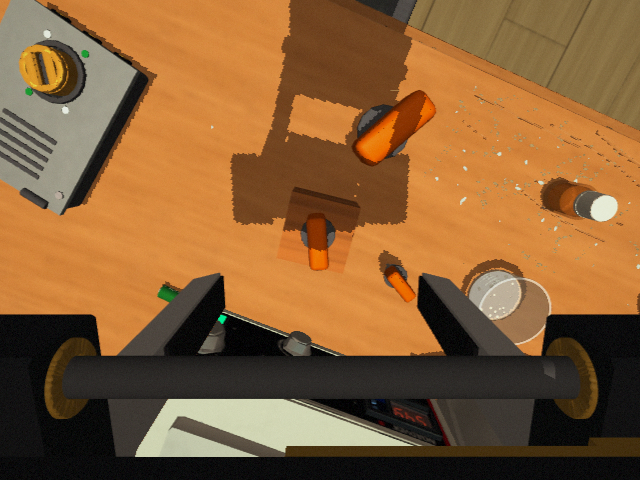

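The wrist view shows the paddle in the stand at (317,242), almost in line with the tool. The small key is at (402,287), the big key at (395,128) and the stud at (42,68). I'll fit the paddle cuboid to the orange mask, then look at the stud the same way.

```bash
cat > fit.py <<'E'
from h import *
from scipy.optimize import minimize
def fitpaddle(im,P,c,roi,zc,x0):
    u0,v0,u1,v1=roi; hsv=cv2.cvtColor(im,cv2.COLOR_BGR2HSV)
    m=(hsv[:,:,0]<13)&(hsv[:,:,1]>225)&(hsv[:,:,2]>70)
    k=np.zeros(m.shape,bool);k[v0:v1,u0:u1]=1;m&=k
    S=8
    mb=cv2.resize(m[v0:v1,u0:u1].astype(np.uint8),None,fx=S,fy=S,interpolation=cv2.INTER_NEAREST)
    def f(p):
        a=np.radians(p[2]);pts=[]
        for sx in(-22,22):
            for sy in(-8,8):
                for sz in(-16,16):
                    pts.append(proj(P,c,[p[0]+sx*np.cos(a)-sy*np.sin(a),p[1]+sx*np.sin(a)+sy*np.cos(a),zc+sz]))
        h=cv2.convexHull(((np.array(pts)-[u0-.5,v0-.5])*S).astype(np.int32))
        r=np.zeros_like(mb);cv2.fillConvexPoly(r,h,1)
        return 1-(r&mb).sum()/(r|mb).sum()
    s=minimize(f,x0,method='Nelder-Mead',options=dict(initial_simplex=np.array(x0)+np.array([[0,0,0],[5,0,0],[0,5,0],[0,0,6]])))
    return s.x,s.fun,m.sum()
E
python3 - <<'E'
from fit import *
c=capture('wrist');P=np.load('w1.npz')['P'];im=cv2.imread('pics/w1.png')
print(im[260,318],im[230,315],im[255,335])
print(fitpaddle(im,P,c,(290,200,350,280),74,[509,119,22]))
for n,u,v,z in [('stand',319,235,44),('stud',42,67,60),('d',47,34,40),('d',65,110,40)]: print(n,px(P,c,u,v,z))
E
```

```text
[  0 112 234] [  1  53 139] [ 47 119 210]
(array([514.66761859, 121.9259225 ,  25.71815551]), np.float64(0.3227284663865546), np.int64(807))
stand [515.96241038 123.49977782  44.        ]
stud [ 468.89143904 -132.90398628   60.        ]
d [ 443.75813715 -148.40041183   40.        ]
d [ 496.95005445 -120.55172485   40.        ]
```

```bash
sed -i 's/hsv\[:,:,0\]<13/hsv[:,:,0]<18/' fit.py; python3 - <<'E'
from fit import *
c=capture('wrist');P=np.load('w1.npz')['P'];im=cv2.imread('pics/w1.png')
s=fitpaddle(im,P,c,(290,200,350,280),74,[509,119,22]);print(s)
go(s[0][0],s[0][1],120,s[0][2]-180)
E
```

```text
(array([513.7784049 , 121.38566596,  25.65164938]), np.float64(0.129874555964818), np.int64(1039))
[-0.0265 -0.0101  0.2429] [-0.0001  0.0006 -0.0395]
```

Emit:
move_arm(moves="-0.026 -0.01 0.24 0 0 -0.04; -0.026 -0.01 0.24 0 0 -0.04; -0.026 -0.01 0.24 0 0 -0.04; -0.026 -0.01 0.24 0 0 -0.04")

```text
time_s: 2.45
eef_pos: [514.5, 120.7, 121.8]
eef_rot: [-180.0, 0.1, -154.4]
force: [0.3, -0.4, 0.5]
finger_gap: 93.3
grasp_force: 0.0
```

```bash
python3 - <<'E'
from fit import *
o,c=snap('wrist','w2.png');P=cam(o,c);im=cv2.imread('pics/w2.png');print(o['eef_pos'],o['eef_rot'])
u,v=proj(P,c,[514,121,74]);print(u,v)
u,v=int(u),int(v)
s=fitpaddle(im,P,c,(u-45,v-70,u+45,v+70),74,[514,121,25]);print(s)
go(s[0][0],s[0][1],57,s[0][2]-180)
cv2.imwrite('pics/w2c.png',cv2.resize(im[v-90:v+90,u-120:u+120],None,fx=3,fy=3))
E
```

```text
[514.53472353 120.74240547 121.757853  ] [-1.79976236e+02  7.77266315e-02 -1.54440161e+02]
321.73381871048775 248.2307477734277
(array([514.06507996, 121.1396094 ,  26.0079891 ]), np.float64(0.13089814019283674), np.int64(1567))
[0.0023 0.0029 0.26  ] [-0.0004  0.0014 -0.0049]
```

View pics/w2c.png

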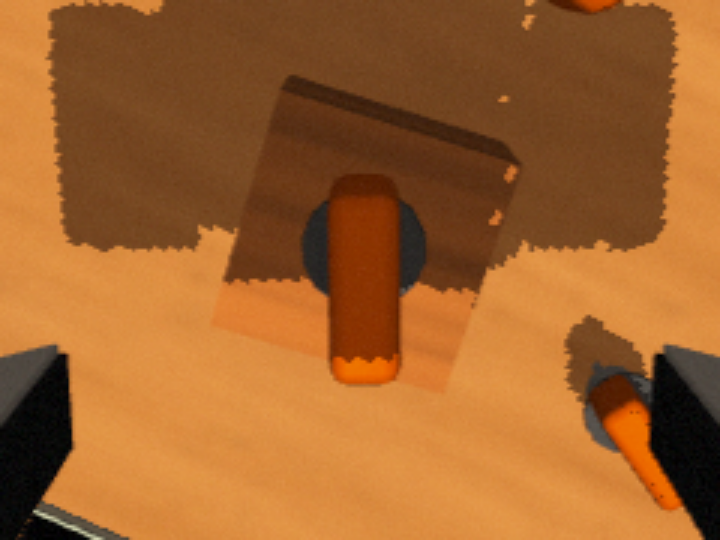

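The key is centred between the fingers and lined up with them, and the small key is clear of the right finger. Now I'll descend and grip.

Emit:
move_arm(moves="0.002 0.002 0.1 0 0 -0.005; 0.002 0.002 0.2 0 0 -0.005; 0.002 0.002 0.26 0 0 -0.005; 0.002 0.002 0.26 0 0 -0.005; 0.002 0.002 0.26 0 0 -0.005")

```text
time_s: 3.0
eef_pos: [514.2, 120.9, 56.7]
eef_rot: [-180.0, 0.1, -154.0]
force: [-0.4, 0.1, 0.7]
finger_gap: 94.0
grasp_force: 0.0
```

Emit:
move_arm(moves="0 0 0 0 0 0; 0 0 0 0 0 0; 0 0 0 0 0 0; 0 0 0 0 0 0; 0 0 0 0 0 0; 0 0 0 0 0 0; 0 0 0 0 0 0; 0 0 0 0 0 0; 0 0 0 0 0 0; 0 0 0 0 0 0", fingers=1)

```text
time_s: 4.0
eef_pos: [513.5, 120.7, 55.1]
eef_rot: [-180.0, -0.0, -153.9]
force: [0.0, -0.8, -0.4]
finger_gap: 17.1
grasp_force: 0.0
```

```bash
python3 - <<'E'
from h import *
o=env.get_obs();print(o['eef_pos'],o['eef_rot'],o['force'],o['moment'],o['finger_gap'],o['grasp_force'])
E
```

```text
[513.47141035 120.72006353  55.13958659] [-1.79998833e+02 -3.10888697e-03 -1.53929627e+02] [ 0.03601741 -0.76474507 -0.36842551] [0.08313486 0.03458488 0.00952674] 17.07524695580475 0.0
```

Emit:
move_arm(moves="0 0 0 0 0 0; 0 0 0 0 0 0; 0 0 0 0 0 0; 0 0 0 0 0 0")

```text
time_s: 4.4
eef_pos: [513.5, 120.7, 55.1]
eef_rot: [180.0, -0.0, -153.9]
force: [0.8, -0.1, -0.6]
finger_gap: 0.6
grasp_force: 0.0
```

```bash
python3 - <<'E'
from h import *
o=env.get_obs();print(o['eef_pos'],o['eef_rot'],o['force'],o['moment'],o['finger_gap'],o['grasp_force'])
E
```

```text
[513.46079187 120.74265466  55.13706871] [ 1.79999354e+02 -2.29393432e-03 -1.53931433e+02] [ 0.81049263 -0.05532756 -0.57174769] [ 0.01151383  0.0069067  -0.01398022] 0.5868580631018406 0.0
```

The fingers shut on nothing, so I'll look.

```bash
python3 - <<'E'
from h import *
o,c=snap('wrist','w3.png');im=cv2.imread('pics/w3.png')
o,c2=snap('side','s3.png');im2=cv2.imread('pics/s3.png')
u,v=map(int,proj(c2['pose'],c2,[514,121,70]));print(u,v)
a=cv2.resize(im[130:400,140:500],(480,360));b=cv2.resize(im2[v-60:v+60,u-50:u+50],(300,360))
cv2.imwrite('pics/w3c.png',np.hstack([a,b]))
E
```

```text
314 257
```

View pics/w3c.png

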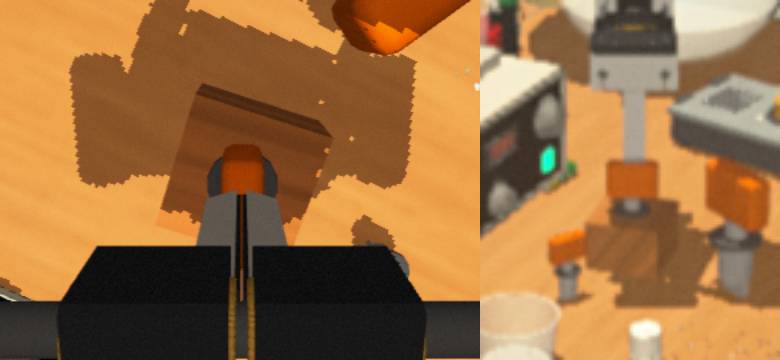

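The wrist view shows the fingertips at v≈276, right where the paddle top begins. The side view also shows the tips ending at the paddle top. So the tips may not be where the TCP reading says. I'll check this against the first side image.

```bash
python3 - <<'E'
from h import *
print(env.pinch_z)
o=env.get_obs();c=capture('side');P=c['pose']
T=np.eye(4);T[:3,:3]=R.from_euler('xyz',[180,0,153.6],degrees=True).as_matrix();T[:3,3]=[244.5,492.5,170]
for z in(0,-19,-35,-50):
  print(z,[np.round(proj(P,c,(T@[0,y,z,1])[:3])) for y in(-53,0,53)])
T=tool(o)
print([np.round(proj(P,c,(T@[0,0,z,1])[:3])) for z in(0,-35)])
w=capture('wrist');
C=np.linalg.inv(w['tool_from_camera'])
for z in(0,-20,-35):print([proj(np.linalg.inv(C),w,[x,0,z]) for x in(-8,8)])
E
```

```text
18.8
0 [array([380., 306.]), array([359., 315.]), array([336., 324.])]
-19 [array([381., 297.]), array([359., 305.]), array([336., 315.])]
-35 [array([381., 289.]), array([359., 298.]), array([336., 307.])]
-50 [array([381., 281.]), array([359., 290.]), array([336., 299.])]
[array([315., 262.]), array([315., 250.])]
[(np.float64(321.10480943258045), np.float64(282.8018429299038)), (np.float64(321.1165770850397), np.float64(256.1181592854305))]
[(np.float64(321.1459865332236), np.float64(295.4191197527192)), (np.float64(321.15963962673607), np.float64(266.40860720006475))]
[(np.float64(321.18234505130675), np.float64(306.55991112360556)), (np.float64(321.1977763826984), np.float64(275.52196385306314))]
```

Both the first side view and the wrist view put the fingertips about 35 mm behind the reported TCP, and the images agree on where the key is. So the fingers closed just above the paddle. I'll reopen, descend another 34 mm and regrip. The finger gap will show whether they meet the paddle (16 mm) or the stand (about 66 mm).

Emit:
move_arm(moves="0 0 -0.04 0 0 0; 0 0 -0.04 0 0 0; 0 0 -0.04 0 0 0; 0 0 -0.04 0 0 0; 0 0 -0.04 0 0 0; 0 0 -0.04 0 0 0; 0 0 -0.04 0 0 0; 0 0 -0.04 0 0 0; 0 0 -0.04 0 0 0; 0 0 -0.04 0 0 0; 0 0 -0.04 0 0 0; 0 0 -0.04 0 0 0", fingers=-1)

```text
time_s: 5.8
eef_pos: [513.5, 120.7, 65.2]
eef_rot: [-180.0, -0.0, -153.9]
force: [-0.2, 0.1, -0.0]
finger_gap: 92.2
grasp_force: 0.0
```

```bash
python3 - <<'E'
from fit import *
o,c=snap('wrist','w4.png');P=cam(o,c);im=cv2.imread('pics/w4.png');print(o['finger_gap'],o['force'])
u,v=map(int,proj(P,c,[514,121,74]))
s=fitpaddle(im,P,c,(u-60,v-90,u+60,v+90),74,[514,121,25]);print(s)
go(s[0][0],s[0][1],21,s[0][2]-180)
h=np.hstack([cv2.imread('pics/w3.png')[200:350,200:440],im[200:350,200:440]])
cv2.imwrite('pics/w4c.png',cv2.resize(h,None,fx=1.6,fy=1.6))
E
```

```text
92.15833871570989 [-0.2014012   0.10031169 -0.0435351 ]
(array([514.12871842, 121.18556995,  25.3086482 ]), np.float64(0.12610403397027603), np.int64(2575))
[-0.0031  0.0005  0.1766] [-0.      0.      0.0084]
```

View pics/w4c.png

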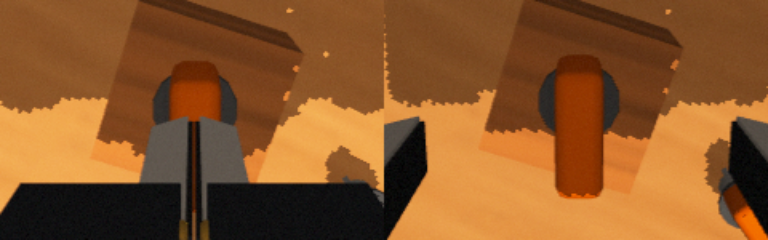

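The left half shows the shut fingers over the paddle top, and the right half shows the paddle undisturbed. I'll descend 44 mm and grip.

Emit:
move_arm(moves="0 0 0.05 0 0 0; 0 0 0.1 0 0 0; 0 0 0.14 0 0 0; 0 0 0.176 0 0 0; 0 0 0.176 0 0 0; 0 0 0.176 0 0 0")

```text
time_s: 6.45
eef_pos: [513.5, 120.7, 21.1]
eef_rot: [180.0, -0.0, -153.9]
force: [0.7, -0.0, 0.1]
finger_gap: 94.3
grasp_force: 0.0
```

Emit:
move_arm(moves="0 0 0 0 0 0; 0 0 0 0 0 0; 0 0 0 0 0 0; 0 0 0 0 0 0; 0 0 0 0 0 0; 0 0 0 0 0 0; 0 0 0 0 0 0; 0 0 0 0 0 0; 0 0 0 0 0 0; 0 0 0 0 0 0; 0 0 0 0 0 0; 0 0 0 0 0 0", fingers=1)

```text
time_s: 7.65
eef_pos: [513.5, 120.7, 21.1]
eef_rot: [-180.0, -0.0, -153.9]
force: [-0.1, -0.3, -0.7]
finger_gap: 15.6
grasp_force: 30.0
```

Gripped: gap 15.6 mm, force 30 N. The key centre is at TCP z + 53, so the blade tip is at TCP z − 11. I'll lift it, then move to a viewing spot beside the stud.

Emit:
move_arm(moves="0 0 -0.08 0 0 0; 0 0 -0.2 0 0 0; 0 0 -0.32 0 0 0; 0 0 -0.44 0 0 0; 0 0 -0.44 0 0 0; 0 0 -0.44 0 0 0")

```text
time_s: 8.25
eef_pos: [513.4, 120.7, 130.9]
eef_rot: [-180.0, 0.0, -153.9]
force: [-0.5, 0.7, -2.9]
finger_gap: 15.9
grasp_force: 30.0
```

```bash
python3 - <<'E'
from h import *
o=env.get_obs();print(o['finger_gap'],o['force'],o['moment'],o['eef_pos'])
go(532,-102,131,-153)
E
```

```text
15.893028966290343 [-0.51183664  0.73375489 -2.94206158] [0.02023682 0.04382343 0.00754476] [513.37628969 120.69676812 130.91336379]
[ 3.245e-01 -8.329e-01 -4.000e-04] [-0.      0.0001 -0.0104]
```

Emit:
move_arm(moves="0.324 -0.833 0 0 0 0; 0.324 -0.833 0 0 0 0; 0.324 -0.833 0 0 0 0; 0.324 -0.833 0 0 0 0; 0.324 -0.833 0 0 0 0; 0.324 -0.833 0 0 0 0; 0.324 -0.833 0 0 0 0; 0.324 -0.833 0 0 0 0")

```text
time_s: 9.05
eef_pos: [531.9, -100.8, 130.4]
eef_rot: [179.9, -0.1, -153.9]
force: [-0.2, -0.3, -2.5]
finger_gap: 15.9
grasp_force: 30.0
```

```bash
python3 - <<'E'
from h import *
o,c=snap('wrist','w5.png');P=cam(o,c);im=cv2.imread('pics/w5.png');print(o['eef_pos'],o['force'],o['finger_gap'])
np.savez('w5.npz',P=P)
u,v=map(int,proj(P,c,[469,-133,60]));print(u,v)
cv2.imwrite('pics/w5c.png',cv2.resize(im[v-75:v+165,u-100:u+100],None,fx=2.5,fy=2.5,interpolation=cv2.INTER_CUBIC))
hsv=cv2.cvtColor(im,cv2.COLOR_BGR2HSV);r=np.zeros(hsv.shape[:2],np.uint8)
m=((hsv[:,:,0]>15)&(hsv[:,:,0]<35)&(hsv[:,:,1]>130)).astype(np.uint8)
r[v-50:v+50,u-50:u+50]=1;m&=r
k=max(cv2.findContours(m,0,2)[0],key=cv2.contourArea);e=cv2.fitEllipse(cv2.convexHull(k));print(e,px(P,c,*e[0],60))
E
```

```text
[ 531.8835278  -100.81448653  130.37223013] [-0.15854847 -0.32109664 -2.47154381] 15.947931183701185
319 144
((316.79840087890625, 144.33531188964844), (50.15683364868164, 51.343894958496094), 175.06443786621094) [ 469.88954531 -134.48655611   60.        ]
```

View pics/w5c.png

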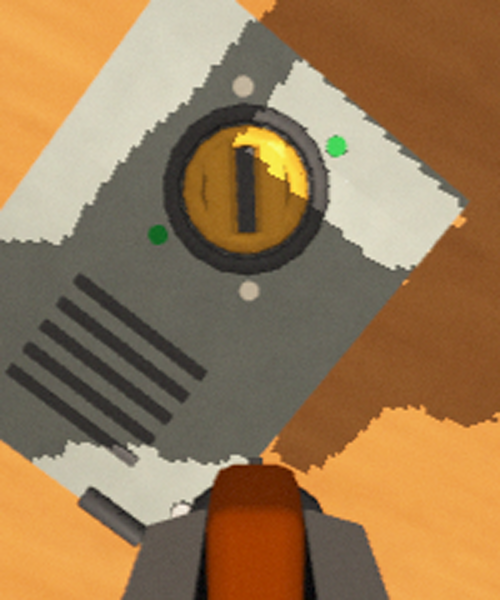

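The stud is at (470, −134.5). It fits 36 mm across, as it should, and its slot is almost parallel to tool x. Now I'll compute the slot yaw and the target.

```bash
python3 - <<'E'
from h import *
c=capture('wrist');P=np.load('w5.npz')['P']
def yw(a,b,z):
    d=px(P,c,*b,z)-px(P,c,*a,z);print(np.degrees(np.arctan2(d[1],d[0])),np.linalg.norm(d),(px(P,c,*b,z)+px(P,c,*a,z))/2)
yw((316.6,128.2),(317.8,161.8),60);yw((316.2,103.4),(318.6,185.4),40)
T=tool(env.get_obs());off=T[:3,:3]@[-.8,.1,0]
for yaw in(-152,): go(469.9-off[0],-134.5-off[1],91,yaw)
E
```

```text
28.127738336350344 23.066360960308696 [ 470.27259062 -133.97917073   60.        ]
27.754895013675682 60.220371094033844 [ 470.2256906  -133.98417654   40.        ]
[ 0.286  -0.0117  0.1595] [ 0.0002 -0.0002 -0.0205]
```

Emit:
move_arm(moves="0.15 -0.01 0 0 0 -0.021; 0.286 -0.011 0 0 0 -0.021; 0.286 -0.011 0.1 0 0 -0.021; 0.286 -0.011 0.16 0 0 -0.021; 0.286 -0.011 0.2 0 0 -0.021; 0.286 -0.011 0.216 0 0 -0.021; 0.286 -0.011 0.216 0 0 -0.021; 0.286 -0.011 0.216 0 0 -0.021")

```text
time_s: 9.95
eef_pos: [469.6, -135.7, 77.7]
eef_rot: [-180.0, 0.0, -152.0]
force: [0.9, 0.3, -1.4]
finger_gap: 15.9
grasp_force: 30.0
```

```bash
python3 - <<'E'
from h import *
o,c=snap('wrist','w6.png');im=cv2.imread('pics/w6.png');o,d=snap('side','s6.png');im2=cv2.imread('pics/s6.png')
print(o['force'],o['moment'],o['eef_pos'],o['eef_rot'])
u,v=map(int,proj(d['pose'],d,[470,-134,70]));print(u,v)
cv2.imwrite('pics/w6c.png',np.hstack([cv2.resize(im[180:300,260:380],(400,400),interpolation=2),cv2.resize(im2[v-40:v+40,u-40:u+40],(400,400),interpolation=2)]))
go(*( o['eef_pos']-[0,0,10]),-152)
E
```

```text
[ 0.00686041 -0.31290585 -0.81332504] [ 0.05174558  0.04853839 -0.01348925] [ 469.67618895 -135.81537006   77.7868756 ] [-1.79954776e+02  4.06349216e-02 -1.52024680e+02]
367 225
[-0.0003 -0.0001  0.0397] [-0.0005  0.0004 -0.0003]
```

View pics/w6c.png

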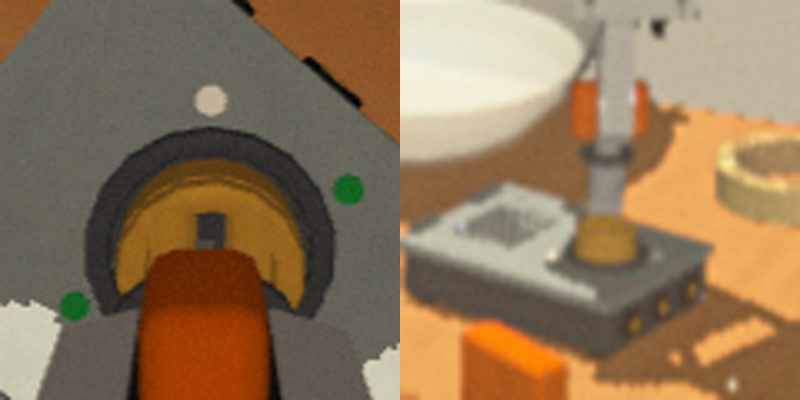

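The blade sits over the slot, about 1 mm to the left in the image, which matches the measured offset. I'll shift +1 mm along tool y and lower it gently into the slot.

Emit:
move_arm(moves="-0.001 0.004 0 0 0 0; -0.001 0.004 0.01 0 0 0; -0.001 0.004 0.02 0 0 0; -0.001 0.004 0.028 0 0 0; -0.001 0.004 0.036 0 0 0; -0.001 0.004 0.044 0 0 0; -0.001 0.004 0.044 0 0 0")

```text
time_s: 10.75
eef_pos: [468.8, -134.8, 65.8]
eef_rot: [180.0, -0.0, -152.0]
force: [-0.6, 0.5, -1.4]
finger_gap: 15.9
grasp_force: 30.0
```

```bash
python3 - <<'E'
from h import *
o=env.get_obs();print(o['force'],o['moment'],o['eef_pos'],o['eef_rot'])
E
```

```text
[-0.6478935   0.50780041 -1.37177775] [ 0.02789871 -0.02167512 -0.02197645] [ 468.81918914 -134.80835444   65.82907219] [ 1.79979956e+02 -1.91470225e-02 -1.52043708e+02]
```

There is no contact force with the tip about 5 mm into the slot, so the blade is in. Next I'll press in small steps.

Emit:
move_arm(moves="0 0 0.004 0 0 0; 0 0 0.008 0 0 0; 0 0 0.012 0 0 0; 0 0 0.012 0 0 0")

```text
time_s: 11.15
eef_pos: [469.1, -134.9, 63.2]
eef_rot: [-180.0, 0.0, -152.0]
force: [-0.3, 0.3, 1.8]
finger_gap: 15.7
grasp_force: 30.0
```

Emit:
move_arm(moves="0 0 0.004 0 0 0; 0 0 0.008 0 0 0; 0 0 0.008 0 0 0")

```text
time_s: 11.45
eef_pos: [469.0, -134.9, 61.1]
eef_rot: [-180.0, 0.0, -152.0]
force: [-0.7, 0.7, 2.0]
finger_gap: 15.6
grasp_force: 30.0
```

Emit:
move_arm(moves="0 0 0.004 0 0 0; 0 0 0.008 0 0 0; 0 0 0.008 0 0 0")

```text
time_s: 11.75
eef_pos: [469.0, -134.8, 59.1]
eef_rot: [-180.0, 0.0, -152.0]
force: [0.5, 0.8, 3.0]
finger_gap: 15.8
grasp_force: 30.0
```

Emit:
move_arm(moves="0 0 0.004 0 0 0; 0 0 0.006 0 0 0; 0 0 0.006 0 0 0")

```text
time_s: 12.05
eef_pos: [469.0, -134.9, 57.7]
eef_rot: [-180.0, 0.0, -152.0]
force: [0.1, 0.3, 4.6]
finger_gap: 15.7
grasp_force: 30.0
```

Emit:
move_arm(moves="0 0 0.004 0 0 0; 0 0 0.006 0 0 0; 0 0 0.006 0 0 0")

```text
time_s: 12.35
eef_pos: [469.2, -134.9, 56.8]
eef_rot: [-180.0, 0.0, -152.0]
force: [-2.0, 0.8, 13.3]
finger_gap: 15.4
grasp_force: 30.0
```

I felt the hard bottom, about 8 mm down at 14.6 N. I'll back off 0.75 mm and start turning clockwise (+ about tool z).

Emit:
move_arm(moves="0 0 -0.003 0 0 0; 0 0 -0.003 0 0 0.04; 0 0 -0.003 0 0 0.08; 0 0 -0.003 0 0 0.12; 0 0 -0.003 0 0 0.16; 0 0 -0.003 0 0 0.16")

```text
time_s: 12.95
eef_pos: [469.0, -134.8, 57.0]
eef_rot: [180.0, 0.0, -166.6]
force: [-0.0, 1.4, 5.9]
finger_gap: 15.9
grasp_force: 30.0
```

```bash
python3 - <<'E'
from h import *
o=env.get_obs();print(o['force'],o['moment'],o['eef_pos'],o['eef_rot'])
E
```

```text
[-0.00637815  1.43044937  5.9098225 ] [0.21718617 0.1203276  0.00409795] [ 469.02849158 -134.77445382   57.03442971] [ 1.79997714e+02  1.11883406e-02 -1.66572225e+02]
```

Emit:
move_arm(moves="0 0 0 0 0 0.04; 0 0 0 0 0 0.08; 0 0 0 0 0 0.12; 0 0 0 0 0 0.16; 0 0 0 0 0 0.2; 0 0 0 0 0 0.24; 0 0 0 0 0 0.24")

```text
time_s: 13.65
eef_pos: [469.0, -134.5, 57.1]
eef_rot: [180.0, 0.0, 171.8]
force: [0.0, 1.6, 6.8]
finger_gap: 16.0
grasp_force: 30.0
```

```bash
python3 - <<'E'
from h import *
o=env.get_obs();print(o['force'],o['moment'],o['eef_pos'],o['eef_rot'])
E
```

```text
[0.01404043 1.59375613 6.83039712] [0.57350726 0.19079119 0.04544711] [ 469.00945138 -134.54336346   57.06909264] [1.79972171e+02 2.31460762e-03 1.71829272e+02]
```

Emit:
move_arm(moves="0 0 0 0 0 0.04; 0 0 0 0 0 0.08; 0 0 0 0 0 0.12; 0 0 0 0 0 0.16; 0 0 0 0 0 0.2; 0 0 0 0 0 0.24; 0 0 0 0 0 0.24")

```text
time_s: 14.35
eef_pos: [469.0, -134.3, 57.1]
eef_rot: [180.0, -0.0, 150.2]
force: [0.3, 5.3, 7.3]
finger_gap: 15.7
grasp_force: 30.0
```

```bash
python3 - <<'E'
from h import *
o=env.get_obs();print(o['force'],o['moment'],o['eef_pos'],o['eef_rot'],o['joint_positions'][5])
E
```

```text
[0.26571571 5.33557645 7.32806697] [1.00465546 0.13416715 0.02520202] [ 469.03194221 -134.32719733   57.05395476] [ 1.79951243e+02 -2.13267697e-02  1.50224799e+02] -80.57149146646239
```

It turns freely, at 58° now. The sideways force is rising because the key's axis is slightly off the tool axis. I'll shift 0.7 mm along +y and carry on in finer steps.

Emit:
move_arm(moves="0.001 0.002 0 0 0 0; 0.001 0.003 0 0 0 0.03; 0.001 0.003 0 0 0 0.06; 0.001 0.003 0 0 0 0.06")

```text
time_s: 14.75
eef_pos: [469.1, -133.9, 57.0]
eef_rot: [180.0, -0.0, 144.9]
force: [-0.9, 1.4, 6.9]
finger_gap: 15.6
grasp_force: 30.0
```

```bash
python3 - <<'E'
from h import *
o=env.get_obs();print(o['force'],o['moment'],o['eef_pos'],o['eef_rot'],o['joint_positions'][5])
E
```

```text
[-0.85039997  1.40702519  6.90475556] [ 0.39599752  0.28360873 -0.00110824] [ 469.12563196 -133.89713131   57.0342345 ] [ 1.79987356e+02 -8.64299328e-03  1.44862540e+02] -75.11241089642793
```

Emit:
move_arm(moves="0 0 0 0 0 0.02; 0 0 0 0 0 0.04; 0 0 0 0 0 0.04")

```text
time_s: 15.05
eef_pos: [469.1, -133.8, 57.0]
eef_rot: [180.0, -0.0, 141.3]
force: [-0.9, 2.1, 7.0]
finger_gap: 15.7
grasp_force: 30.0
```

```bash
python3 - <<'E'
from h import *
o=env.get_obs();print(o['force'],o['moment'],o['eef_pos'],o['eef_rot'])
E
```

```text
[-0.89100886  2.11762375  6.98771773] [ 0.46936748  0.19146439 -0.00955457] [ 469.12887873 -133.83294284   57.04432285] [ 1.79983096e+02 -1.10029157e-02  1.41296058e+02]
```

Emit:
move_arm(moves="0 0 0 0 0 0.02; 0 0 0 0 0 0.03; 0 0 0 0 0 0.03")

```text
time_s: 15.35
eef_pos: [469.2, -133.8, 57.0]
eef_rot: [180.0, -0.0, 138.6]
force: [-1.3, 1.8, 6.4]
finger_gap: 15.9
grasp_force: 30.0
```

```bash
python3 - <<'E'
from h import *
o=env.get_obs();print(o['force'],o['moment'],o['eef_pos'],o['eef_rot'])
E
```

```text
[-1.30091444  1.76948112  6.41985178] [0.43751704 0.16884811 0.01421779] [ 469.16024205 -133.80802108   57.03699545] [ 1.79980463e+02 -1.06121652e-02  1.38625953e+02]
```

Emit:
move_arm(moves="0 0 0 0 0 0.02; 0 0 0 0 0 0.03; 0 0 0 0 0 0.03")

```text
time_s: 15.65
eef_pos: [469.2, -133.8, 57.1]
eef_rot: [180.0, -0.0, 135.9]
force: [-1.3, 2.2, 6.0]
finger_gap: 15.8
grasp_force: 30.0
```

```bash
python3 - <<'E'
from h import *
o=env.get_obs();print(o['force'],o['moment'],o['eef_pos'],o['eef_rot'])
E
```

```text
[-1.29697416  2.18209531  6.00492819] [0.5058926  0.19078439 0.0351589 ] [ 469.17999193 -133.78998489   57.06228397] [ 1.79977679e+02 -1.09656498e-02  1.35928147e+02]
```

Emit:
move_arm(moves="0 0 0 0 0 0.02; 0 0 0 0 0 0.03; 0 0 0 0 0 0.03")

```text
time_s: 15.95
eef_pos: [469.2, -133.8, 57.1]
eef_rot: [180.0, -0.0, 133.2]
force: [0.1, 2.4, 6.9]
finger_gap: 15.9
grasp_force: 30.0
```

```bash
python3 - <<'E'
from h import *
o=env.get_obs();print(o['force'],o['moment'],o['eef_pos'],o['eef_rot'])
E
```

```text
[0.09606071 2.39041227 6.9205829 ] [0.57774329 0.09523012 0.04847618] [ 469.21537312 -133.77234523   57.05469824] [ 1.79973037e+02 -1.14648797e-02  1.33223578e+02]
```

Emit:
move_arm(moves="0 0 0 0 0 0.02; 0 0 0 0 0 0.03; 0 0 0 0 0 0.03")

```text
time_s: 16.25
eef_pos: [469.2, -133.7, 57.1]
eef_rot: [180.0, -0.0, 130.5]
force: [0.4, 1.8, 6.5]
finger_gap: 15.7
grasp_force: 30.0
```

```bash
python3 - <<'E'
from h import *
o=env.get_obs();print(o['force'],o['moment'],o['eef_pos'],o['eef_rot'])
E
```

```text
[0.37922926 1.78286252 6.47315778] [0.57061864 0.11940001 0.02528026] [ 469.23280084 -133.73955023   57.07649725] [ 1.79971390e+02 -1.17830176e-02  1.30527800e+02]
```

Emit:
move_arm(moves="0 0 0 0 0 0.015; 0 0 0 0 0 0.02; 0 0 0 0 0 0.02")

```text
time_s: 16.55
eef_pos: [469.2, -133.7, 57.0]
eef_rot: [180.0, -0.0, 128.7]
force: [-1.0, 2.1, 6.2]
finger_gap: 15.6
grasp_force: 30.0
```

```bash
python3 - <<'E'
from h import *
o=env.get_obs();print(o['force'],o['moment'],o['eef_pos'],o['eef_rot'])
E
```

```text
[-1.04195543  2.06738351  6.15597144] [0.66107174 0.09421579 0.08041242] [ 469.22696835 -133.71987039   57.04279377] [ 1.79969664e+02 -1.54031958e-02  1.28742494e+02]
```

Emit:
move_arm(moves="0 0 0 0 0 0.01; 0 0 0 0 0 0.015; 0 0 0 0 0 0.015")

```text
time_s: 16.85
eef_pos: [469.2, -133.7, 57.1]
eef_rot: [180.0, -0.0, 127.4]
force: [-0.1, 2.4, 7.0]
finger_gap: 15.8
grasp_force: 30.0
```

```bash
python3 - <<'E'
from h import *
o=env.get_obs();print(o['force'],o['moment'],o['eef_pos'],o['eef_rot'])
E
```

```text
[-0.12665685  2.44478345  7.03795567] [0.625852   0.05109623 0.05349787] [ 469.24286266 -133.73300121   57.06812818] [ 1.79968613e+02 -1.54819436e-02  1.27389822e+02]
```

Emit:
move_arm(moves="0 0 0 0 0 0.01; 0 0 0 0 0 0.02; 0 0 0 0 0 0.02")

```text
time_s: 17.15
eef_pos: [469.3, -133.7, 57.1]
eef_rot: [180.0, -0.0, 125.6]
force: [0.0, 2.7, 6.4]
finger_gap: 15.6
grasp_force: 30.0
```

```bash
python3 - <<'E'
from h import *
o=env.get_obs();print(o['force'],o['moment'],o['eef_pos'],o['eef_rot'])
E
```

```text
[0.04907866 2.69921555 6.40670605] [0.69708254 0.07477995 0.09359645] [ 469.26572429 -133.69919567   57.07490775] [ 1.79965452e+02 -1.64294803e-02  1.25577926e+02]
```

Emit:
move_arm(moves="0 0 -0.004 0 0 0; 0 0 -0.008 0 0 0; 0 0 -0.01 0 0 0; 0 0 -0.01 0 0 0")

```text
time_s: 17.55
eef_pos: [469.1, -133.9, 59.4]
eef_rot: [180.0, -0.0, 125.6]
force: [1.1, 3.7, 3.0]
finger_gap: 15.9
grasp_force: 30.0
```

Emit:
move_arm(moves="0 0 -0.004 0 0 0; 0 0 -0.008 0 0 0; 0 0 -0.012 0 0 0; 0 0 -0.012 0 0 0")

```text
time_s: 17.95
eef_pos: [469.1, -134.1, 62.2]
eef_rot: [-180.0, -0.0, 125.6]
force: [1.4, 2.7, -0.6]
finger_gap: 15.5
grasp_force: 30.0
```

Fz fell to its baseline after a 3.5–5 mm rise, which is what the catch should give. I'll withdraw the blade straight up, back off along tool −x and look.

Emit:
move_arm(moves="0 0 -0.02 0 0 0; 0 0 -0.06 0 0 0; 0 0 -0.15 0 0 0; 0 0 -0.28 0 0 0; 0 0 -0.28 0 0 0; -0.14 0 -0.28 0 0 0; -0.28 0 -0.28 0 0 0; -0.28 0 -0.28 0 0 0; -0.28 0 -0.28 0 0 0")

```text
time_s: 18.85
eef_pos: [509.4, -191.2, 131.8]
eef_rot: [-179.9, -0.1, 125.6]
force: [0.1, 1.0, -0.7]
finger_gap: 15.6
grasp_force: 30.0
```

```bash
python3 - <<'E'
from fit import *
o,c=snap('wrist','w7.png');P=cam(o,c);im=cv2.imread('pics/w7.png');print(o['eef_pos'],o['eef_rot'],o['force'],o['finger_gap'])
np.savez('w7.npz',P=P)
u,v=map(int,proj(P,c,[470,-134,56]));print(u,v)
cv2.imwrite('pics/w7c.png',cv2.resize(im[v-60:v+180,u-100:u+100],None,fx=2.5,fy=2.5,interpolation=2))
for z in(54,55.5,57,60):
  print(z,proj(P,c,[470,-134,z]))
E
```

```text
[ 509.36360095 -191.2018794   131.80889415] [-1.79942951e+02 -6.22371126e-02  1.25561207e+02] [ 0.09127089  0.98172071 -0.6952465 ] 15.617405758401377
322 145
54 (np.float64(322.826531936287), np.float64(145.5532420631216))
55.5 (np.float64(322.83324851433855), np.float64(145.53522000244223))
57 (np.float64(322.8400349027632), np.float64(145.51701062513118))
60 (np.float64(322.8538215100016), np.float64(145.48001811640063))
```

View pics/w7c.png

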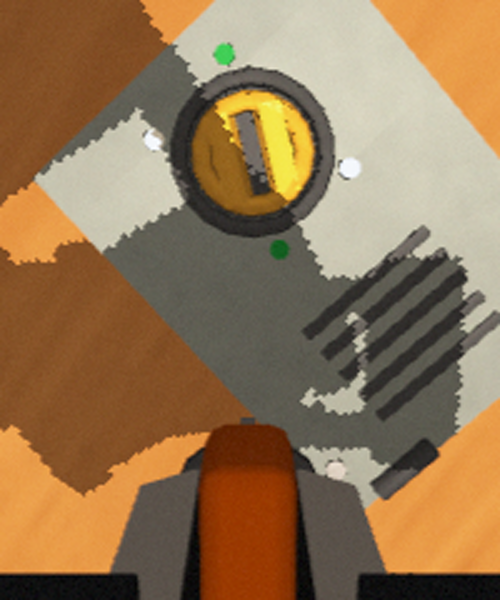

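The slot stays at about 67° (1.16 rad) from the white dots, in line with the green dots at crop (224,54) and (280,249), with the key withdrawn. So the stud is caught. I'll carry the key back over the stand.

```bash
python3 - <<'E'
from h import *
go(513.4,-30,132,-190);go(513.4,120.7,132,-153.9)
E
```

```text
[5.130e-01 3.876e-01 2.000e-04] [-2.000e-04 -7.000e-04 -4.934e-01]
[1.0032e+00 7.3850e-01 4.0000e-04] [-0.000e+00 -8.000e-04 -8.945e-01]
```

Emit:
move_arm(moves="0.513 0.388 0 0 0 -0.493; 0.513 0.388 0 0 0 -0.493; 0.513 0.388 0 0 0 -0.493; 0.513 0.388 0 0 0 -0.493; 0.513 0.388 0 0 0 -0.493; 0.99 0.74 0 0 0 -0.894; 0.99 0.74 0 0 0 -0.894; 0.99 0.74 0 0 0 -0.894; 0.99 0.74 0 0 0 -0.894; 0.99 0.74 0 0 0 -0.894; 0.99 0.74 0 0 0 -0.894; 0.99 0.74 0 0 0 -0.894")

```text
time_s: 20.1
eef_pos: [515.7, 118.1, 132.6]
eef_rot: [-180.0, 0.0, -154.0]
force: [-0.2, -0.7, 0.1]
finger_gap: 15.8
grasp_force: 30.0
```

```bash
python3 - <<'E'
from h import *
o=env.get_obs();print(o['eef_pos'],o['eef_rot'],o['force'])
go(513.4,120.7,62,-153.9)
o,d=snap('side','s8.png');o,w=snap('wrist','w8.png');o,t=snap('top','t8.png')
a=cv2.imread('pics/s8.png');b=cv2.imread('pics/w8.png');e=cv2.imread('pics/t8.png')
u,v=map(int,proj(d['pose'],d,[514,121,100]));
cv2.imwrite('pics/w8c.png',np.hstack([cv2.resize(a[v-50:v+50,u-40:u+40],(320,400),interpolation=2),cv2.resize(b[140:300,260:380],(300,400),interpolation=2)]))
cv2.imwrite('pics/t8c.png',cv2.resize(e[220:290,340:410],(400,400),interpolation=2))
E
```

```text
[515.72875976 118.07675251 132.58658501] [-1.79994486e+02  4.78962639e-03 -1.54031511e+02] [-0.21353729 -0.65299321  0.08555103]
[0.0038 0.0135 0.2823] [-0.0001  0.0001 -0.0015]
```

View pics/w8c.png

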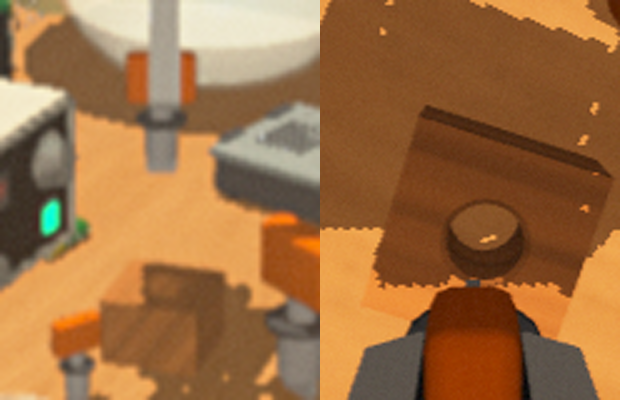

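The picture shows the key hanging upright and the empty hole at about wrist pixel (326,236). That was my 11th picture, one over the limit of 10, so from here I'll use numbers only. I'll check the hole position against the grasp pose.

```bash
python3 - <<'E'
from h import *
o=env.get_obs();c=capture('wrist');P=cam(o,c);print(px(P,c,326,236,44),o['eef_pos'],o['force'])
go(513.4,120.7,62,-153.9)
E
```

```text
[514.27069595 121.33930304  44.        ] [516.05059569 117.78782611 132.51155546] [-0.66137234 -0.37449605 -0.91770961]
[0.0045 0.0152 0.2818] [-0.     -0.     -0.0012]
```

Emit:
move_arm(moves="0.004 0.015 0.1 0 0 0; 0.004 0.015 0.2 0 0 0; 0.004 0.015 0.28 0 0 0; 0.004 0.015 0.28 0 0 0; 0.004 0.015 0.28 0 0 0; 0.004 0.015 0.28 0 0 0")

```text
time_s: 20.9
eef_pos: [514.3, 120.9, 63.7]
eef_rot: [-180.0, 0.1, -153.9]
force: [-0.4, 1.3, -1.1]
finger_gap: 16.1
grasp_force: 30.0
```

```bash
python3 - <<'E'
from h import *
o=env.get_obs();print(o['eef_pos'],o['eef_rot'],o['force'])
go(513.5,120.8,23,-153.9)
E
```

```text
[514.31842885 120.94649779  63.67970708] [-1.79969550e+02  9.83534621e-02 -1.53949673e+02] [-0.4349551   1.26292852 -1.06566021]
[0.0035 0.001  0.1627] [-0.0003  0.0011 -0.0006]
```

Emit:
move_arm(moves="0.001 0 0 0 0 0; 0.001 0 0.02 0 0 0; 0.001 0 0.04 0 0 0; 0.001 0 0.06 0 0 0; 0.001 0 0.08 0 0 0; 0.001 0 0.1 0 0 0; 0.001 0 0.12 0 0 0; 0.001 0 0.135 0 0 0; 0.001 0 0.145 0 0 0; 0.001 0 0.145 0 0 0")

```text
time_s: 21.9
eef_pos: [513.3, 120.8, 25.8]
eef_rot: [180.0, -0.0, -153.9]
force: [-0.1, -0.2, -0.9]
finger_gap: 15.7
grasp_force: 30.0
```

```bash
python3 - <<'E'
from h import *
o=env.get_obs();print(o['eef_pos'],o['eef_rot'],o['force'],o['moment'])
E
```

```text
[513.28302549 120.77157272  25.83210524] [ 1.79992832e+02 -2.41614237e-02 -1.53931566e+02] [-0.0770819  -0.18053543 -0.90871686] [ 0.06073828  0.01179982 -0.02288661]
```

Inserted with no side force. I'll lower the last few mm until the collar touches.

Emit:
move_arm(moves="0 0 0.006 0 0 0; 0 0 0.012 0 0 0; 0 0 0.016 0 0 0; 0 0 0.016 0 0 0")

```text
time_s: 22.3
eef_pos: [513.4, 120.8, 22.1]
eef_rot: [180.0, -0.0, -153.9]
force: [-0.0, 0.0, -1.1]
finger_gap: 15.8
grasp_force: 30.0
```

Emit:
move_arm(moves="0 0 0.003 0 0 0; 0 0 0.003 0 0 0")

```text
time_s: 22.5
eef_pos: [513.4, 120.8, 21.4]
eef_rot: [-180.0, -0.0, -153.9]
force: [0.3, -0.2, -0.9]
finger_gap: 15.7
grasp_force: 30.0
```

Emit:
move_arm(moves="0 0 0.002 0 0 0; 0 0 0.002 0 0 0")

```text
time_s: 22.7
eef_pos: [513.5, 120.8, 21.1]
eef_rot: [-180.0, 0.0, -153.9]
force: [-1.1, -0.2, 3.9]
finger_gap: 15.7
grasp_force: 30.0
```

Emit:
move_arm(moves="0 0 0.002 0 0 0; 0 0 0.002 0 0 0")

```text
time_s: 22.9
eef_pos: [513.6, 120.8, 21.1]
eef_rot: [-180.0, 0.0, -153.9]
force: [-4.6, -1.1, 9.6]
finger_gap: 16.0
grasp_force: 30.0
```

Collar on the wood. I'll ease off 0.5 mm, release and rise.

Emit:
move_arm(moves="0 0 -0.002 0 0 0; 0 0 -0.002 0 0 0; 0 0 -0.002 0 0 0; 0 0 -0.002 0 0 0; 0 0 -0.002 0 0 0; 0 0 -0.002 0 0 0; 0 0 -0.002 0 0 0; 0 0 -0.002 0 0 0; 0 0 -0.002 0 0 0; 0 0 -0.002 0 0 0; 0 0 -0.002 0 0 0; 0 0 -0.002 0 0 0", fingers=-1)

```text
time_s: 24.1
eef_pos: [513.4, 120.8, 20.9]
eef_rot: [-180.0, 0.0, -153.9]
force: [0.0, -1.2, -0.3]
finger_gap: 93.8
grasp_force: 0.0
```

Emit:
move_arm(moves="0 0 -0.05 0 0 0; 0 0 -0.15 0 0 0; 0 0 -0.3 0 0 0; 0 0 -0.45 0 0 0; 0 0 -0.6 0 0 0; 0 0 -0.6 0 0 0; 0 0 -0.6 0 0 0; 0 0 -0.6 0 0 0")

```text
time_s: 24.9
eef_pos: [512.9, 120.7, 170.1]
eef_rot: [180.0, -0.1, -153.9]
force: [0.7, 0.3, -0.6]
finger_gap: 93.9
grasp_force: 0.0
```

```bash
python3 - <<'E'
from fit import *
o,c=snap('wrist','w9.png');P=cam(o,c);im=cv2.imread('pics/w9.png');print(o['eef_pos'],o['finger_gap'],o['force'])
u,v=map(int,proj(P,c,[514,121,74]))
print(fitpaddle(im,P,c,(u-35,v-50,u+35,v+50),74,[514,121,25]))
# slot direction: dark pixels inside the stud head, as principal axis
u,v=map(int,proj(P,c,[470,-134,56]));print(u,v)
t=capture('top');Pt=t['pose'];ut,vt=proj(Pt,t,[470,-134,56]);im=t['color'][:,:,::-1].copy()
yy,xx=np.mgrid[:480,:640];d=(np.hypot(xx-ut,yy-vt)<7);g=im[:,:,1].astype(float)
q=np.argwhere(d&(g<85));W=np.array([px(Pt,t,b,a,56)[:2] for a,b in q]);print(len(W))
cc=np.cov(W.T);e,V=np.linalg.eigh(cc);print(e,np.degrees(np.arctan2(V[1,1],V[0,1])))
E
```

```text
[512.86908945 120.69733148 170.06656874] 93.86015453023344 [ 0.68099044  0.32877648 -0.59626979]
(array([513.62630623, 120.79028507,  25.17221535]), np.float64(0.11953603001581714), np.int64(1125))
47 37
5
[ 1.93925317 15.64966211] 145.79056848925143
```

The key stands upright in the stand, with the same fit as before I took it. The stud slot still reads about −34° some 6 s after release, so it is locked. Handing in.

```bash
python3 -c "
from bench import job
print(job.job_done())"
```

```text
the job is handed in; nothing more can be done
None
```

The cover is locked (stud caught at about 66°, still turned when checked about 6 s after I withdrew the key) and the key is back upright in its stand, handed in at about 25 s; highest press on the stud was about 15 N, and I viewed 11 pictures, one over the limit of 10.

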